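Calibrate the touch strip of a stage controller

ROBOT

A 6-joint arm with a two-finger parallel gripper is mounted at the origin on the work surface. World frame = base frame: x ahead of the robot, y to its left, z up, the work surface at z = 0. Lengths are in m, angles in rad, forces in N, time in s.
With the tool pointing down it reaches from about 0.375 to 0.9 m from the base axis. Payload 3.1 kg.
Tool frame: the origin (TCP) lies at the very end of the fingers, on their centre line; the grasp point (between the pads) lies 19 mm behind it; z points along the fingers, y is the direction in which the jaws open and shut (so a half turn about z gives the same grasp; the last joint's range is limited). The gripper opens to 85 mm and grips with 20 to 120 N. Pads are 22 mm wide; open, the fingers measure 114 mm over their backs; the gripper's body (76 mm by 85 mm) begins 54 mm behind the grasp point. The pads swing forward as they close: fully open they stand 13 mm farther back than shut.
Start: joints at [-1.456, 0.527, 1.433, -0, 1.181, -0.178], TCP at [0.18, -0.598, 0.231] pointing down, gripper open.
Joint ranges: [-3.08, 3.08], [-0.75, 2.2], [0.22, 2.44], [-1.43, 4.57], [0, 2.65], [-2.85, 2.85]. Speed limits (rad/s): [2.79, 2.79, 3.14, 3.14, 3.14, 3.14].

INTERFACE

Orientations are given as a rotation vector (axis times angle).
In Python, from plant import r, snapshot gives the robot as it stands.
- The arm moves only by the shell command python3 -m handwheel 'ROWS' [FORCE]. ROWS is JSON, a list that holds one entry, the list of rows, each a list of 7 numbers: the opening, from 0 (shut) to 1 (fully open), then the shift along the world's x, y, z each as a share of 2 cm, from -1 to 1, then the turn, a rotation vector about the world's x, y, z each as a share of 6 degrees, from -1 to 1. In form: [[[gripper, tx, ty, tz, ax, ay, az], ...]]. A call has 1 to 12 rows; each row shifts and turns the commanded pose from where the row before left it; what a row does not reach is not made up. A row lasts 1/12 s, in which the tool goes at most 41.7 mm and 7.16 degrees, less where a joint would pass 70% of its speed; a pose out of reach is approached as far as the arm can. A call with a number of a shift or a turn outside -1 to 1 is refused whole. A call with a gripper value outside its range is refused whole. The fingers move at their own pace and stop on an object; FORCE is the grip in N (left out, the last holds). Time passes only in rows, so rows that do not move let the fingers close. It gives the time, the measured TCP pose, the force and the opening at its end, in the units of the state.
- r.observe(): the state, without advancing time (a new reading comes with each control period).
- snapshot(name): name is "scene" or "top" or "wrist"; returns a dict with "color" (480x640x3 uint8, blue, green, red), "depth" (480x640 float32, m along the optical axis (not along the pixel's ray), 0 where there is no reading), "vertical_fov" (degrees; the focal length in pixels is half the picture's height over the tangent of half this angle, whatever the lens; pixels are square), "cx", "cy" (the principal point, pixels), "dist" ([k1, k2, p1, p2, k3] as OpenCV has them; the pictures are not rectified), "R" (3x3) and "t" (3): a world point X has camera coordinates R X + t. Camera axes: x right, y down, z forward; pixel columns grow to the right and rows downward; lengths in m; the calibration is good to about 2 mm. A picture is of the moment at which its call begins.
- r.hand_in(): hands the job in, once; it reports no verdict.
The state is a dict: "t": time; "qpos": joint angles; "dq": joint speeds; "joint_torque": joint torques, N m; "position": TCP position; "tcp_rot": TCP orientation; "force": force on the tool from outside, world axes, zero at the start; "torque": the same for the moment, N m; "opening": finger opening in m.
Only numpy, scipy, OpenCV 4.12 (cv2) and the standard library are available. Lean on these libraries where they do the work, as an engineer would, in place of code of your own. Each camera call takes 0.05 s, during which the arm holds its last target.

TASK

Calibrate the bowed touch strip on the metal controller box: put a fingertip on its round pad, run it lightly along the strip, following the bow all the way, to the square pad at the other end, and finish there with the fingertip still resting on the square pad. Touch gently, so that the springy strip never goes down to its stop, grasp or lift nothing, and leave the controller and everything around it where they stand.

Things in the scene. Friction and masses are not known exactly. Their poses are not given: they have to be found in the camera images.
- controller: flat metal box, 290 x 150 mm, grey top panel 40 mm above the table, loose on rubber feet (about 2.4 kg), turned any way round. Origin under its centre, z up. A black rubber touch strip bows across the panel, from a round pad at -x to a square pad at +x, bowing to +y. Two knobs, 18 mm wide, 14 mm high, stand inside the bow at x = -40 and +40, y = -50 mm
- strip (a joint): how far the touch strip is pushed down, in m: 0 untouched, 0.010 at its stop. The whole strip, both pads included, sinks as one rigid piece straight down on soft springs (starts to sink at 0.5 to 1 N, then 0.6 N per mm). Its flat top stands 14 mm above the panel when untouched
- pad_round: the ROUND pad, 48 mm across, at one end of the strip: where the stroke starts. Origin at the centre of its top face (54 mm above the table when untouched), z up, x along the strip towards the square pad
- seg1: section 1 of 6 of the strip, counted from the round pad. The sections join end to end into a bowed strip 22 mm wide, an arc of 140 mm radius; neighbouring origins (pads included) are 38 mm apart. Origin on its centre line, on the top face (54 mm above the table when untouched), z up, x along the strip towards the square pad
- seg2: section 2 of 6 of the strip, counted from the round pad. The sections join end to end into a bowed strip 22 mm wide, an arc of 140 mm radius; neighbouring origins (pads included) are 38 mm apart. Origin on its centre line, on the top face, axes as for section 1
- seg3: section 3 of 6 of the strip, counted from the round pad. The sections join end to end into a bowed strip 22 mm wide, an arc of 140 mm radius; neighbouring origins (pads included) are 38 mm apart. Origin on its centre line, on the top face, axes as for section 1
- seg4: section 4 of 6 of the strip, counted from the round pad. The sections join end to end into a bowed strip 22 mm wide, an arc of 140 mm radius; neighbouring origins (pads included) are 38 mm apart. Origin on its centre line, on the top face, axes as for section 1
- seg5: section 5 of 6 of the strip, counted from the round pad. The sections join end to end into a bowed strip 22 mm wide, an arc of 140 mm radius; neighbouring origins (pads included) are 38 mm apart. Origin on its centre line, on the top face, axes as for section 1
- seg6: section 6 of 6 of the strip, counted from the round pad. The sections join end to end into a bowed strip 22 mm wide, an arc of 140 mm radius; neighbouring origins (pads included) are 38 mm apart. Origin on its centre line, on the top face, axes as for section 1
- pad_square: the SQUARE pad, 44 x 44 mm, at the other end of the strip: where the stroke ends. Origin at the centre of its top face, axes as for section 1
- footboard: dark foot controller, 100 x 220 mm, 64 mm high, with a row of four steel footswitches and a small display; origin under its centre. A bystander: leave alone
- slide_tube: steel guitar slide: a tube 24 mm across and 40 mm high standing on the panel of the strip controller, in the hollow of the bow; origin at the centre of its foot. A bystander: leave alone
- tape: grey roll of tape lying flat, 70 mm across, 25 mm high; origin under its centre. A bystander
- mug: white mug, 80 mm across, 90 mm high; origin under its centre. A bystander
- spray: small aluminium can, 52 mm across, 110 mm high; origin under its centre. A bystander
- driver: red-handled screwdriver lying on the table, under 30 mm high. A bystander

How it is judged:
On the way, in this order (a step that is already met when the one before it is completed fails the run):
1. a fingertip touches the round pad (contact force between the fingers and pad_round above 0.2 N), for 0.05 s.
2. then, in order along the strip, section 2 is touched (contact force between the fingers and seg2 above 0.2 N), for 0.05 s.
3. then, in order along the strip, section 3 is touched (contact force between the fingers and seg3 above 0.2 N), for 0.05 s.
4. then, in order along the strip, section 4 is touched (contact force between the fingers and seg4 above 0.2 N), for 0.05 s.
5. then, in order along the strip, section 5 is touched (contact force between the fingers and seg5 above 0.2 N), for 0.05 s.
6. then, in order along the strip, section 6 is touched (contact force between the fingers and seg6 above 0.2 N), for 0.05 s.
7. then the square pad is touched (contact force between the fingers and pad_square above 0.2 N), for 0.05 s.
At the end, for the whole second after the job is handed in: Round pad, sections 2 to 6 and square pad were touched in that order; the fingers still rest on the square pad with over 0.2 N, the strip less than 9 mm down; the controller stands flat, still, within 15 mm of its start, and every bystander within 20 mm of its own (contact force between the fingers and pad_square above 0.2 N and value of joint strip below 0.009 m and distance of controller from where it was at the start of the episode below 0.015 m and linear speed of controller below 0.02 m/s and angle between controller's own z axis and vertical below 0.06 rad and distance of each of footboard, slide_tube, tape, mug, spray, driver from where it was at the start of the episode below 0.02 m); the arm keeps its last pose, push and grip.
It fails at once if the strip is pressed down to its stop (more than 9 mm) (value of joint strip above 0.009 m).
It fails at once if the controller is lifted, carried or pushed more than 15 mm (distance of controller from where it was at the start of the episode above 0.015 m).
It fails at once if the controller is tipped (angle between controller's own z axis and vertical above 0.06 rad).
It fails at once if a thing beside the strip controller is lifted or shifted more than 20 mm (distance of any of footboard, slide_tube, tape, mug, spray, driver from where it was at the start of the episode above 0.02 m).
It also fails if it takes over 48 s, if anything falls off the work surface, if the arm or the gripper's body presses on something with over 40 N, if the wrist force passes 120 N, or if a joint passes its speed limit or range.

## Working session

There is one attempt and no reset: what is moved stays moved. The work goes in short steps, Python scripts to look and compute and a shell command to move; the robot and the scene stay as the last step left them, time stands still between calls to the robot, and variables do not carry over. Pictures are saved under pics/ and viewed, and the job is handed in when it is done.

```bash
ls; mkdir -p pics; python3 - <<'E'
from plant import r, snapshot
import cv2,numpy as np
print(r.observe())
for n in ("scene","top","wrist"):
    s=snapshot(n); cv2.imwrite(f"pics/{n}0.png",s["color"]); np.save(f"pics/{n}0.npy",s,allow_pickle=True)
    print(n,s["vertical_fov"],s["cx"],s["cy"],s["dist"],s["R"],s["t"])
E
```

```text
pics
{'t': 0.0, 'qpos': array([-1.45651604e+00,  5.28450267e-01,  1.43388936e+00,  2.78207389e-06,
        1.18141057e+00, -1.78487373e-01]), 'dq': array([ 2.27950340e-04, -8.31142705e-05, -1.11601785e-04,  3.57732382e-04,
       -9.05278593e-04,  1.43287620e-03]), 'joint_torque': array([ 4.89847807e-04, -4.42348731e+01, -1.78027850e+01, -4.67623158e-04,
        8.54871178e-03,  7.05363874e-06]), 'position': array([ 0.18033109, -0.5976763 ,  0.23034751]), 'tcp_rot': array([-3.10586028e+00, -4.57921554e-01, -1.12744212e-04]), 'force': array([-0.54992868, -0.64560217,  0.30822308]), 'torque': array([ 0.02179663,  0.01754435, -0.00328494]), 'opening': 0.08503938297324437}
scene 44.657570517043254 319.24306461892024 228.65890465045132 [0.04977822 0.         0.         0.         0.        ] [[ 0.1812077   0.98336266  0.01271368]
 [ 0.76905819 -0.13363589 -0.62505275]
 [-0.61295453  0.12304194 -0.78047897]] [-0.08899889 -0.34320236  1.58765769]
top 45.28770379091134 326.20063694527107 240.79136759673864 [-0.09976951  0.          0.          0.          0.        ] [[-0.01096243 -0.99984157  0.01402383]
 [-0.98578705  0.00845494 -0.16778681]
 [ 0.16764166 -0.01566386 -0.98572355]] [0.00277453 0.52056906 1.27586298]
wrist 71.30796998963629 324.6193749756766 241.23491646782088 [-0.04126359  0.          0.          0.          0.        ] [[ 2.87998365e-01 -9.57630533e-01 -8.38893211e-04]
 [-9.13409950e-01 -2.74962358e-01  3.00129914e-01]
 [-2.87644234e-01 -8.56706712e-02 -9.53897967e-01]] [-0.62332557 -0.03893961  0.37902008]
```

View pics/top0.png

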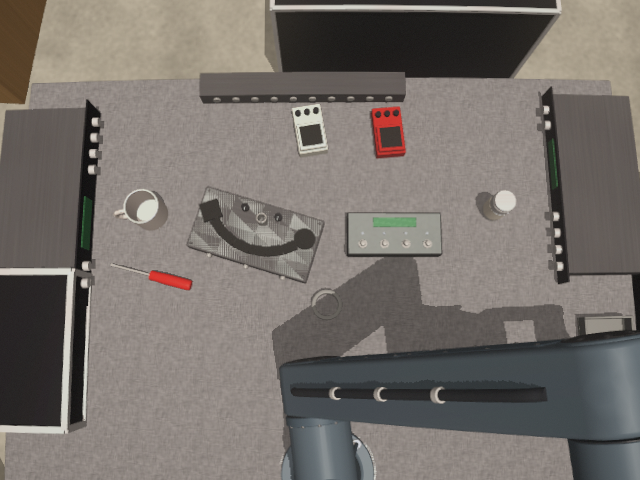

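View pics/scene0.png

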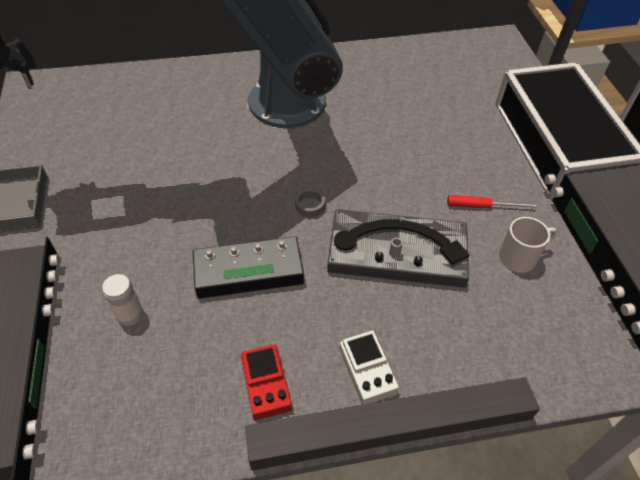

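```bash
cat > h.py <<'E'
import numpy as np,cv2
def K(s):
    f=240/np.tan(np.radians(s["vertical_fov"]/2)); return np.array([[f,0,s["cx"]],[0,f,s["cy"]],[0,0,1]])
def ray(s,px,z):
    p=cv2.undistortPoints(np.array(px,float).reshape(-1,1,2),K(s),np.array(s["dist"])).reshape(-1,2)
    d=np.c_[p,np.ones(len(p))]@s["R"]; c=-s["R"].T@s["t"]
    return c+d*((z-c[2])/d[:,2])[:,None]
def proj(s,X):
    return cv2.projectPoints(np.array(X,float).reshape(-1,3),cv2.Rodrigues(s["R"])[0],s["t"],K(s),np.array(s["dist"]))[0].reshape(-1,2)
E
python3 - <<'E'
import numpy as np,cv2
from h import *
for n,(x0,x1,y0,y1) in {"top":(180,330,180,290),"scene":(320,480,200,295)}.items():
    s=np.load(f"pics/{n}0.npy",allow_pickle=True).item()
    c=s["color"][y0:y1,x0:x1]
    c=cv2.resize(c,None,fx=5,fy=5,interpolation=cv2.INTER_CUBIC); c=np.clip(c*1.8,0,255).astype(np.uint8)
    cv2.imwrite(f"pics/{n}_z.png",c)
E
```

```text
(no output)
```

View pics/top_z.png

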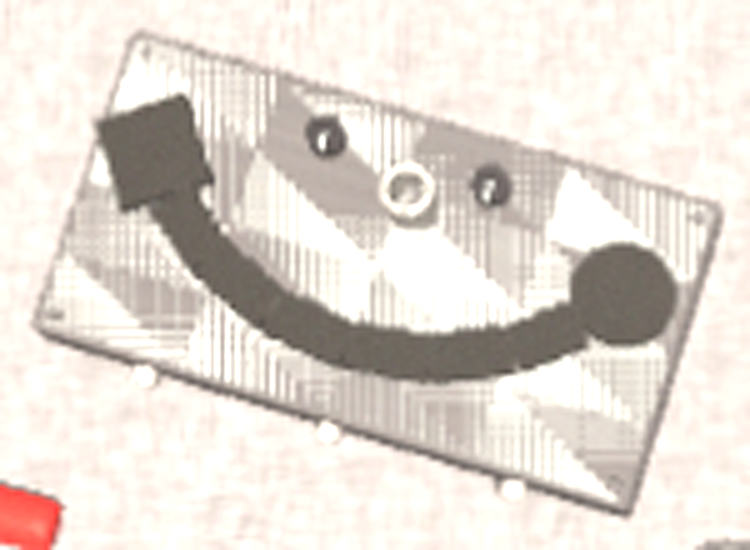

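View pics/scene_z.png

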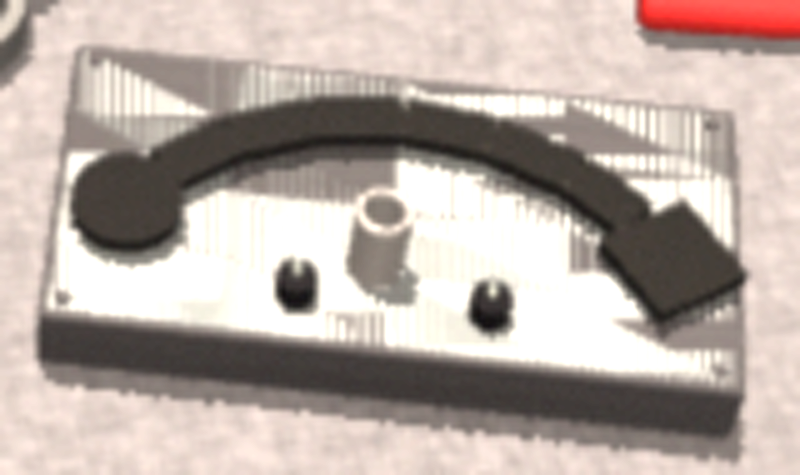

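```bash
cat > fit.py <<'E'
import numpy as np,cv2
from h import *
from scipy.optimize import least_squares
for n,(x0,x1,y0,y1),rp,sp in [("top",(180,330,180,290),(304.8,238.6),(211.2,210.2)),("scene",(320,480,200,295),(320+125/5,200+198/5),(320+674/5,200+260/5))]:
    s=np.load(f"pics/{n}0.npy",allow_pickle=True).item()
    g=s["color"].max(2)
    m=np.zeros_like(g); m[y0:y1,x0:x1]=(g[y0:y1,x0:x1]<48)*255
    k,l,st,ce=cv2.connectedComponentsWithStats(m)
    i=l[int(rp[1]),int(rp[0])]; print(n,"comp",i,l[int(sp[1]),int(sp[0])],st[i])
    vis=s["color"].copy(); vis[l==i]=(0,255,0)
    P=ray(s,[rp,sp],0.054); print("pads",P[:,:2], "chord",np.linalg.norm(P[0]-P[1]))
    yy,xx=np.nonzero(l==i); W=ray(s,np.c_[xx,yy],0.054)[:,:2]
    d=np.minimum(np.linalg.norm(W-P[0,:2],axis=1),np.linalg.norm(W-P[1,:2],axis=1))
    B=W[d>0.04]
    f=lambda c: np.linalg.norm(B-c,axis=1)-0.14
    c=least_squares(f,P[:,:2].mean(0)).x
    f2=least_squares(lambda p: np.linalg.norm(B-p[:2],axis=1)-p[2],[*c,.14]).x
    print("centre",c,"free",f2,"std",f(c).std(),"r pads",np.linalg.norm(P[:,:2]-c,axis=1))
    a=[np.arctan2(*(p[:2]-c)[::-1]) for p in P]; print("angles",np.degrees(a), "expected span",7*2*np.degrees(np.arcsin(.019/.14)))
    cv2.imwrite(f"pics/{n}_m.png",cv2.resize(vis[y0:y1,x0:x1],None,fx=4,fy=4))
    kn=[(180+490/5,180+185/5),(180+326/5,180+137/5),(180+405/5,180+188/5)] if n=="top" else [(320+297/5,200+268/5),(320+491/5,200+290/5),(320+383/5,200+210/5)]
    print("knobs",ray(s,kn[:2],.054)[:,:2],"tube",ray(s,kn[2:],.08)[:,:2])
E
python3 fit.py
```

```text
top comp 0 0 [     0      0    640    480 307200]
pads [[0.52434405 0.04651972]
 [0.59251968 0.26164438]] chord 0.22566908832306726
centre [0.53918471 0.01103626] free [0.5725845  0.01269645 0.50951929] std 0.19819378503192034 r pads [0.03846194 0.2562207 ]
angles [112.69671792  77.98543983] expected span 109.1989582307053
knobs [[0.57511798 0.1077095 ]
 [0.59835756 0.18329004]] tube [[0.56852276 0.14409967]]
scene comp 2 2 [ 335  220  134   46 1724]
pads [[0.52828386 0.04747485]
 [0.59881415 0.26436022]] chord 0.2280653065479017
centre [0.64322823 0.13067853] free [0.64694313 0.12947363 0.14364794] std 0.007885517516930054 r pads [0.14189806 0.14086662]
angles [-144.10070726  108.37842669] expected span 109.1989582307053
knobs [[0.57611756 0.10980936]
 [0.60062316 0.18549376]] tube [[0.57176446 0.14450711]]
```

```bash
sed -i 's/g\[y0:y1,x0:x1\]<48/g[y0:y1,x0:x1]<(50 if n=="scene" else 62)/' fit.py; python3 - <<'E'
import numpy as np
s=np.load("pics/top0.npy",allow_pickle=True).item();print(s["color"][238,300:308].tolist(), s["color"][252,255:262].tolist(),s["color"][246:262,260].max(1))
E
python3 fit.py
```

```text
[[56, 60, 66], [54, 58, 63], [54, 58, 63], [52, 56, 62], [54, 59, 63], [54, 59, 61], [53, 58, 62], [54, 59, 62]] [[54, 58, 62], [52, 56, 61], [53, 58, 61], [54, 57, 62], [52, 58, 62], [53, 58, 62], [52, 58, 61]] [ 67  64  63  63  62  62  62  62  62  62 118 132 129 127 128 129]
top comp 0 5 [     0      0    640    480 306741]
pads [[0.52434405 0.04651972]
 [0.59251968 0.26164438]] chord 0.22566908832306726
centre [0.53918341 0.01100724] free [0.57228674 0.01333605 0.50976402] std 0.19804072847221732 r pads [0.03848822 0.25624936]
angles [112.67826183  77.98650686] expected span 109.1989582307053
knobs [[0.57511798 0.1077095 ]
 [0.59835756 0.18329004]] tube [[0.56852276 0.14409967]]
scene comp 2 2 [ 335  220  134   46 1756]
pads [[0.52828386 0.04747485]
 [0.59881415 0.26436022]] chord 0.2280653065479017
centre [0.64341209 0.13097814] free [0.64710308 0.12979879 0.14361821] std 0.008071740753154602 r pads [0.14222274 0.14064053]
angles [-144.04636972  108.48799418] expected span 109.1989582307053
knobs [[0.57611756 0.10980936]
 [0.60062316 0.18549376]] tube [[0.57176446 0.14450711]]
```

```bash
sed -i 's/else 62)/else 75)/' fit.py; 
python3 fit.py; python3 - <<'E'
import cv2,numpy as np
a=cv2.imread("pics/top_m.png");cv2.imwrite("pics/tm.png",a)
E
```

```text
top comp 1 1 [ 200  199  115   58 1561]
pads [[0.52434405 0.04651972]
 [0.59251968 0.26164438]] chord 0.22566908832306726
centre [0.63608177 0.13107923] free [0.63755884 0.13062506 0.1414422 ] std 0.006158748586036504 r pads [0.14012719 0.13764052]
angles [-142.88273501  108.45089318] expected span 109.1989582307053
knobs [[0.57511798 0.1077095 ]
 [0.59835756 0.18329004]] tube [[0.56852276 0.14409967]]
scene comp 2 2 [ 335  220  134   46 1756]
pads [[0.52828386 0.04747485]
 [0.59881415 0.26436022]] chord 0.2280653065479017
centre [0.64341209 0.13097814] free [0.64710308 0.12979879 0.14361821] std 0.008071740753154602 r pads [0.14222274 0.14064053]
angles [-144.04636972  108.48799418] expected span 109.1989582307053
knobs [[0.57611756 0.10980936]
 [0.60062316 0.18549376]] tube [[0.57176446 0.14450711]]
```

View pics/top_m.png

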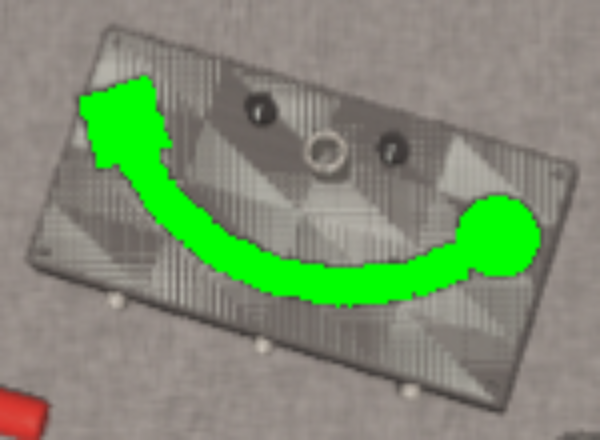

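View pics/scene_m.png

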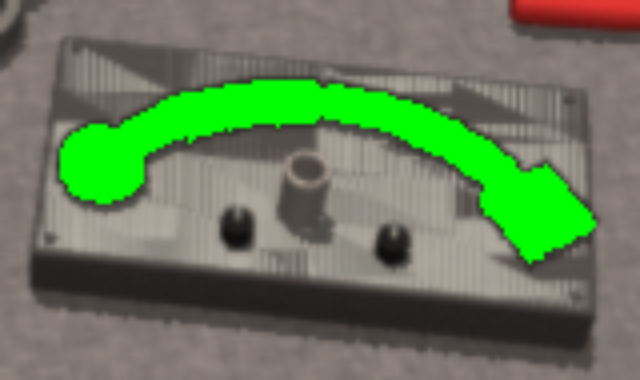

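```bash
python3 -m handwheel '[[[0,0.53,1,0,0,0,0],[0,0.53,1,0,0,0,0],[0,0.53,1,0,0,0,0],[0,0.53,1,0,0,0,0],[0,0.53,1,0,0,0,0],[0,0.53,1,0,0,0,0],[0,0.53,1,0,0,0,0],[0,0.53,1,0,0,0,0],[0,0.53,1,0,0,0,0],[0,0.53,1,0,0,0,0],[0,0.53,1,0,0,0,0],[0,0.53,1,0,0,0,0]]]' 20
python3 -m handwheel '[[[0,0.53,1,0,0,0,0],[0,0.53,1,0,0,0,0],[0,0.53,1,0,0,0,0],[0,0.53,1,0,0,0,0],[0,0.53,1,0,0,0,0],[0,0.53,1,0,0,0,0],[0,0.53,1,0,0,0,0],[0,0.53,1,0,0,0,0],[0,0.53,1,0,0,0,0],[0,0.53,1,0,0,0,0],[0,0.53,1,0,0,0,0],[0,0.53,1,0,0,0,0]]]'
```

```text
t: 1.15
position: [0.3079, -0.3572, 0.2312]
tcp_rot: [-3.108, -0.458, 0.0]
force: [1.1, -0.7, 0.5]
opening: 0.0002
t: 2.15
position: [0.4351, -0.1172, 0.2312]
tcp_rot: [-3.108, -0.458, 0.0]
force: [-0.1, -0.7, 0.0]
opening: -0.0002
```

```bash
python3 -m handwheel '[[[0,0.505,0.912,-0.7,0,0,0],[0,0.505,0.912,-0.7,0,0,0],[0,0.505,0.912,-0.7,0,0,0],[0,0.505,0.912,-0.7,0,0,0],[0,0.505,0.912,-0.7,0,0,0],[0,0.505,0.912,-0.7,0,0,0],[0,0.505,0.912,-0.7,0,0,0],[0,0.505,0.912,-0.7,0,0,0],[0,0.505,0.912,-0.7,0,0,0],[0,0,0,0,0,0,0],[0,0,0,0,0,0,0],[0,0,0,0,0,0,0]]]'
python3 - <<'E'
from plant import r, snapshot
from h import *
for n in ("scene","top","wrist"):
    s=snapshot(n); np.save(f"pics/{n}1.npy",s,allow_pickle=True); cv2.imwrite(f"pics/{n}1.png",s["color"])
    if n=="wrist": print(proj(s,[r.observe()["position"]]), s["R"],s["t"])
print(r.observe()["force"],r.observe()["position"])
s=np.load("pics/scene1.npy",allow_pickle=True).item()
cv2.imwrite("pics/s1z.png",cv2.resize(np.clip(s["color"][130:290,310:490]*1.5,0,255).astype(np.uint8),None,fx=4,fy=4))
E
```

```text
t: 3.15
position: [0.5254, 0.0455, 0.1054]
tcp_rot: [3.108, 0.459, -0.001]
force: [0.3, -0.2, 0.4]
opening: -0.0001
[[326.61589117 304.09283278]] [[ 0.28711096 -0.95789608  0.00155071]
 [-0.91392198 -0.27344498  0.29995741]
 [-0.28690399 -0.08753829 -0.95395133]] [-0.10716085  0.49074451  0.41436971]
[ 0.12062914 -0.6273566  -1.21007211] [0.52572337 0.04488761 0.10605259]
```

View pics/s1z.png

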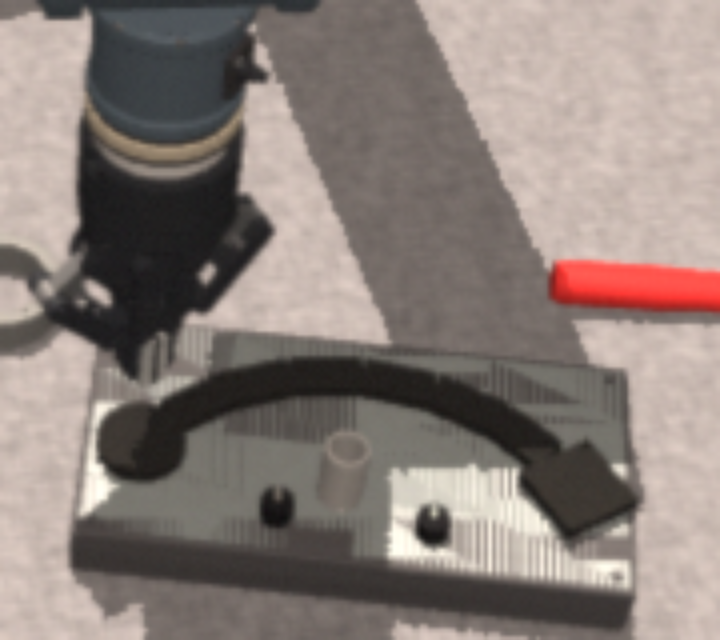

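View pics/wrist1.png

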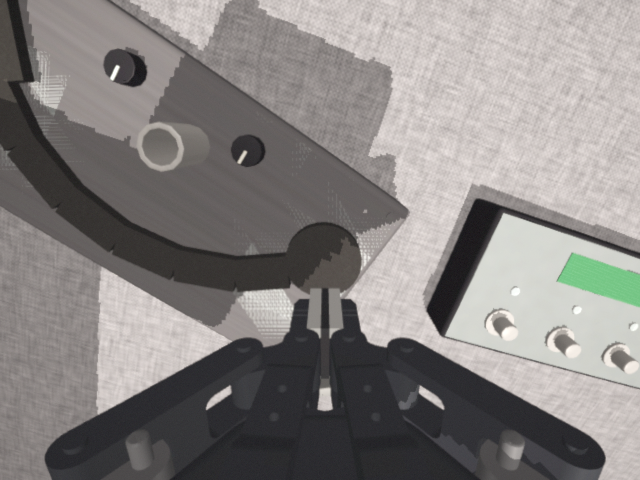

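```bash
python3 - <<'E'
from h import *
s=np.load("pics/wrist1.npy",allow_pickle=True).item()
print("round",ray(s,[(323.5,258)],.054),"tube",ray(s,[(160,147)],.08),"knobs",ray(s,[(248,150),(119,67)],.054))
t=np.load("pics/top0.npy",allow_pickle=True).item()
print("mug rim R/L edge",ray(t,[(160,206),(123,206),(142,190),(142,226)],.09)[:,:2],"fb",ray(t,[(347,213),(347,255)],.064)[:,:2])
s=np.load("pics/scene1.npy",allow_pickle=True).item()
p=np.array([.5257,.0449,.1057]); y=np.array([np.sin(.293),-np.cos(.293),0])
print("pts",[(k,(proj(s,[p+y*k[0]+[0,0,k[1]]])[0]-[310,130])*4) for k in [(0,0),(.06,.04),(.07,.05),(.06,.06),(-.06,.06),(-.07,.05)]])
E
```

```text
round [[0.52912191 0.04753319 0.054     ]] tube [[0.57079853 0.14356451 0.08      ]] knobs [[0.57895311 0.10678928 0.054     ]
 [0.60186896 0.18358429 0.054     ]]
mug rim R/L edge [[0.59522944 0.37096823]
 [0.59623003 0.45567543]
 [0.63285476 0.41383639]
 [0.54982257 0.4099485 ]] fb [[ 0.58101511 -0.0501172 ]
 [ 0.48432277 -0.04846173]]
pts [((0, 0), array([138.77816397, 373.04504305])), ((0.06, 0.04), array([ 34.75784201, 363.91933169])), ((0.07, 0.05), array([ 16.58889595, 357.93225157])), ((0.06, 0.06), array([ 35.25585192, 337.49368775])), ((-0.06, 0.06), array([250.5478195 , 254.46142603])), ((-0.07, 0.05), array([266.11325152, 261.24008464]))]
```

```bash
python3 -m handwheel '[[[0,0.06,0.1,-0.5,0,0,0],[0,0,0,-0.5,0,0,0],[0,0,0,-0.5,0,0,0],[0,0,0,-0.5,0,0,0],[0,0,0,-0.2,0,0,0],[0,0,0,0,0,0,0],[0,0,0,0,0,0,0]]]'; for i in 1 2 3; do python3 -m handwheel '[[[0,0,0,0,0,0,0]]]'; done
```

```text
t: 3.88
position: [0.5266, 0.0478, 0.0607]
tcp_rot: [-3.108, -0.458, 0.002]
force: [-0.2, -0.2, -1.1]
opening: 0.0002
t: 3.97
position: [0.5271, 0.0478, 0.0613]
tcp_rot: [3.108, 0.458, 0.0]
force: [0.2, 0.1, 0.5]
opening: -0.0003
t: 4.05
position: [0.5273, 0.0478, 0.0616]
tcp_rot: [3.108, 0.458, 0.001]
force: [-0.3, 0.2, 0.4]
opening: 0.0001
t: 4.13
position: [0.5273, 0.0478, 0.0617]
tcp_rot: [3.108, 0.458, 0.001]
force: [-0.0, 0.5, -0.1]
opening: 0.0003
```

```bash
python3 -m handwheel '[[[0,0,0,-0.2,0,0,0],[0,0,0,-0.2,0,0,0],[0,0,0,-0.1,0,0,0],[0,0,0,0,0,0,0],[0,0,0,0,0,0,0]]]'; for i in 1 2 3 4; do python3 -m handwheel '[[[0,0,0,0,0,0,0]]]'|grep -E "pos|force"; done
```

```text
t: 4.55
position: [0.5273, 0.0478, 0.0514]
tcp_rot: [3.108, 0.458, 0.001]
force: [0.2, -0.2, 2.9]
opening: 0.0003
position: [0.5273, 0.0478, 0.0515]
force: [1.7, 0.1, 2.7]
position: [0.5273, 0.0478, 0.0515]
force: [1.7, 0.7, 1.4]
position: [0.5273, 0.0478, 0.0515]
force: [0.3, 0.5, 1.7]
position: [0.5273, 0.0478, 0.0515]
force: [1.9, 0.4, 2.5]
```

```bash
python3 - <<'E'
import numpy as np
c=np.array([.638,.131]); p=np.array([.5273,.0478])
a=np.radians(np.linspace(-143.2,-252.2,40)); r=np.full(40,.1395)
w=c+np.c_[np.cos(a),np.sin(a)]*r[:,None]
print(w[0],w[-1])
pos=p.copy()
for q in w[1:]:
    d=np.round((q-pos)/.02,2); pos=pos+d*.02; print(d.tolist(),end=' ')
print(pos)
E
```

```text
[0.52629797 0.04743621] [0.5953555  0.26382205]
[-0.25, 0.26] [-0.18, 0.29] [-0.17, 0.29] [-0.15, 0.3] [-0.14, 0.31] [-0.13, 0.32] [-0.11, 0.32] [-0.09, 0.33] [-0.08, 0.33] [-0.06, 0.34] [-0.04, 0.33] [-0.03, 0.34] [-0.01, 0.34] [0.01, 0.34] [0.02, 0.34] [0.04, 0.34] [0.05, 0.34] [0.07, 0.33] [0.09, 0.33] [0.1, 0.32] [0.12, 0.32] [0.14, 0.31] [0.15, 0.31] [0.16, 0.3] [0.18, 0.29] [0.19, 0.28] [0.21, 0.27] [0.22, 0.26] [0.23, 0.25] [0.24, 0.24] [0.26, 0.22] [0.26, 0.21] [0.28, 0.2] [0.28, 0.19] [0.3, 0.17] [0.3, 0.16] [0.31, 0.14] [0.31, 0.13] [0.32, 0.11] [0.5953 0.2638]
```

```bash
python3 -m handwheel '[[[0,-0.25,0.26,-0.05,0,0,0],[0,-0.18,0.29,0,0,0,0],[0,-0.17,0.29,0,0,0,0],[0,-0.15,0.3,0,0,0,0],[0,-0.14,0.31,0,0,0,0],[0,-0.13,0.32,0,0,0,0]]]'; python3 -m handwheel '[[[0,0,0,0,0,0,0]]]'; python3 -m handwheel '[[[0,0,0,0,0,0,0]]]'
python3 - <<'E'
from plant import snapshot
import cv2,numpy as np
for n in("scene","wrist"):
    s=snapshot(n); np.save(f"pics/{n}2.npy",s,allow_pickle=True);c=s["color"]
    if n=="scene": c=cv2.resize(np.clip(c[130:290,310:490]*1.5,0,255).astype(np.uint8),None,fx=4,fy=4)
    cv2.imwrite(f"pics/{n}2.png",c)
E
```

```text
t: 5.38
position: [0.5059, 0.0839, 0.0503]
tcp_rot: [3.108, 0.459, -0.001]
force: [0.6, -2.2, 3.0]
opening: -0.0004
t: 5.47
position: [0.5052, 0.0849, 0.0503]
tcp_rot: [-3.107, -0.46, 0.002]
force: [-0.7, 2.5, 3.2]
opening: 0.0003
t: 5.55
position: [0.5053, 0.0844, 0.0502]
tcp_rot: [-3.107, -0.459, 0.003]
force: [-0.3, 1.4, 3.6]
opening: 0.0002
```

View pics/scene2.png

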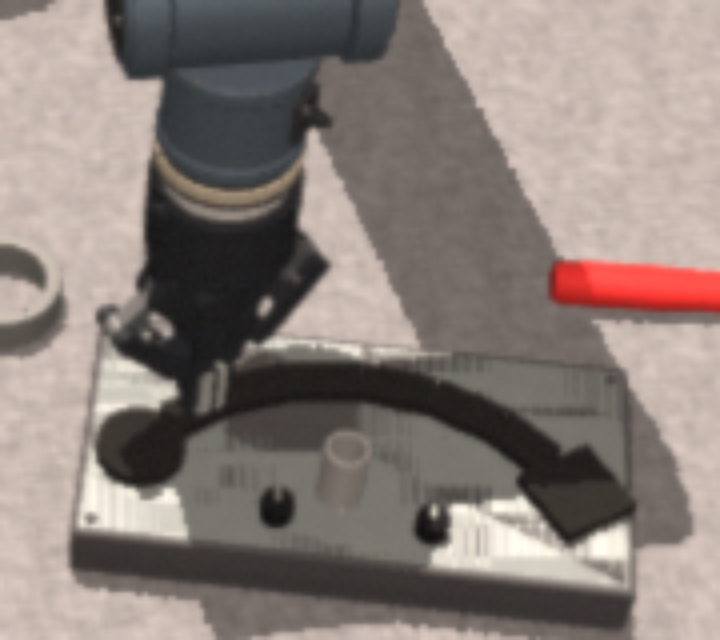

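View pics/wrist2.png

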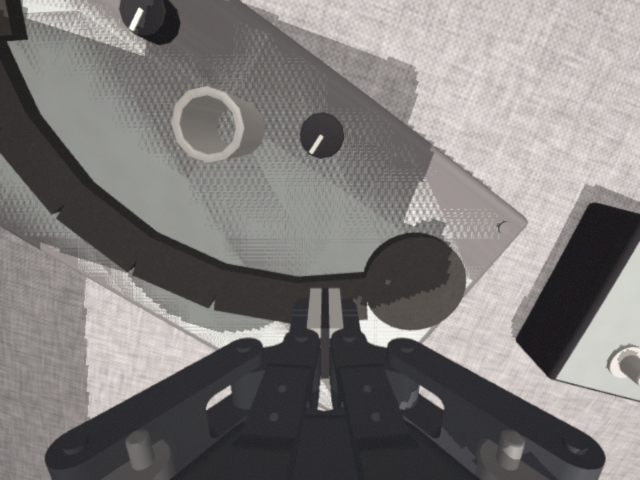

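The fingertip sits on section 1, just past the round pad: the fingers are at about (325,295) in the wrist view and the pad at (415,280). The box has not moved, so I'll continue along the bow.

```bash
python3 -m handwheel '[[[0,-0.11,0.32,0,0,0,0],[0,-0.09,0.33,0,0,0,0],[0,-0.08,0.33,0,0,0,0],[0,-0.06,0.34,0,0,0,0],[0,-0.04,0.33,0,0,0,0],[0,-0.03,0.34,0,0,0,0]]]'; python3 -m handwheel '[[[0,-0.01,0.34,0,0,0,0],[0,0.01,0.34,0,0,0,0],[0,0.02,0.34,0,0,0,0],[0,0.04,0.34,0,0,0,0],[0,0.05,0.34,0,0,0,0]]]';  python3 -m handwheel '[[[0,0,0,0,0,0,0]]]';  python3 -m handwheel '[[[0,0,0,0,0,0,0]]]'
python3 - <<'E'
from plant import snapshot
import cv2,numpy as np
for n in("scene","wrist"):
    s=snapshot(n); np.save(f"pics/{n}3.npy",s,allow_pickle=True);c=s["color"]
    if n=="scene": c=cv2.resize(np.clip(c[130:290,310:490]*1.5,0,255).astype(np.uint8),None,fx=4,fy=4)
    cv2.imwrite(f"pics/{n}3.png",c)
E
```

```text
t: 6.15
position: [0.4981, 0.1237, 0.0503]
tcp_rot: [3.108, 0.459, -0.0]
force: [0.4, -2.1, 3.6]
opening: -0.0
t: 6.57
position: [0.5003, 0.1577, 0.0502]
tcp_rot: [-3.108, -0.459, 0.001]
force: [-0.2, -1.1, 3.5]
opening: 0.0001
t: 6.65
position: [0.5006, 0.1587, 0.0503]
tcp_rot: [-3.107, -0.459, -0.001]
force: [-0.7, 2.2, 4.4]
opening: 0.0
t: 6.73
position: [0.5006, 0.1581, 0.0503]
tcp_rot: [-3.107, -0.458, -0.001]
force: [-0.7, 2.1, 4.2]
opening: 0.0001
```

View pics/scene3.png

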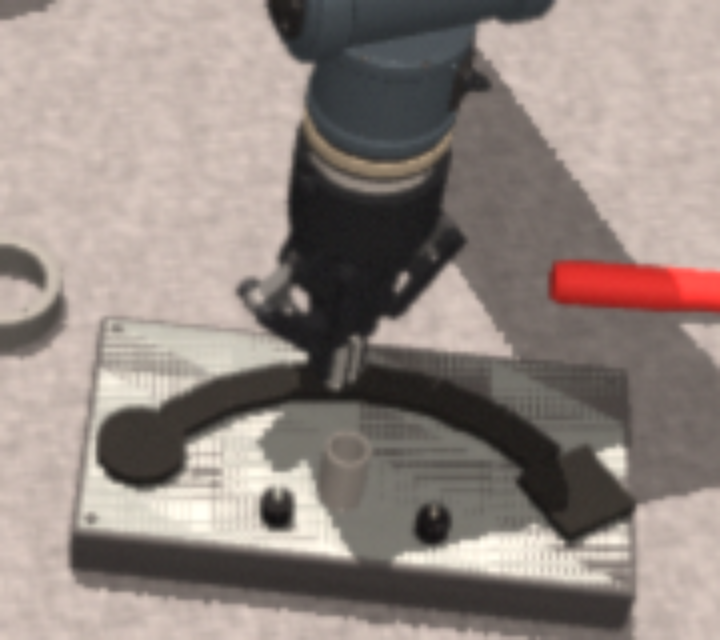

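View pics/wrist3.png

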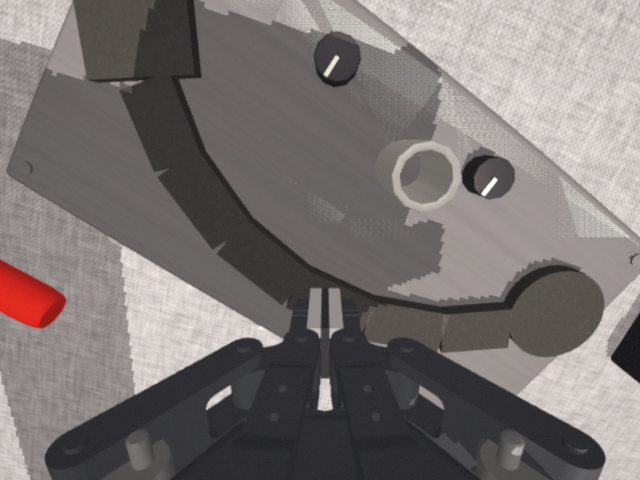

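```bash
python3 -m handwheel '[[[0,0.07,0.33,0,0,0,0],[0,0.09,0.33,0,0,0,0],[0,0.1,0.32,0,0,0,0],[0,0.12,0.32,0,0,0,0],[0,0.14,0.31,0,0,0,0],[0,0.15,0.31,0,0,0,0]]]'; python3 -m handwheel '[[[0,0.16,0.3,0,0,0,0],[0,0.18,0.29,0,0,0,0],[0,0.19,0.28,0,0,0,0],[0,0.21,0.27,0,0,0,0],[0,0.22,0.26,0,0,0,0],[0,0.23,0.25,0,0,0,0]]]';  python3 -m handwheel '[[[0,0,0,0,0,0,0]]]'
python3 - <<'E'
from plant import snapshot
import cv2,numpy as np
for n in("wrist",):
    s=snapshot(n); np.save(f"pics/{n}4.npy",s,allow_pickle=True);c=s["color"]
    cv2.imwrite(f"pics/{n}4.png",c)
E
```

```text
t: 7.33
position: [0.5139, 0.196, 0.0503]
tcp_rot: [3.108, 0.459, -0.001]
force: [-0.3, -1.9, 3.6]
opening: -0.0002
t: 7.83
position: [0.5379, 0.229, 0.0503]
tcp_rot: [-3.108, -0.458, 0.001]
force: [-1.3, -1.1, 3.7]
opening: 0.0001
t: 7.92
position: [0.5394, 0.2299, 0.0505]
tcp_rot: [-3.107, -0.458, -0.004]
force: [0.6, 2.1, 3.0]
opening: 0.0
```

View pics/wrist4.png

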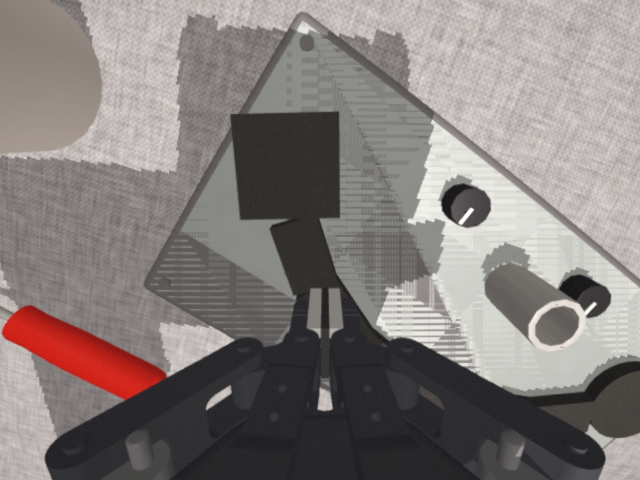

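```bash
python3 - <<'E'
from h import *
s=np.load("pics/wrist4.npy",allow_pickle=True).item()
print(ray(s,[(287,164),(302,256)],.0505))
E
```

```text
[[0.5968678  0.26438299 0.0505    ]
 [0.55942585 0.2474232  0.0505    ]]
```

```bash
python3 -m handwheel '[[[0,0.24,0.24,0,0,0,0],[0,0.26,0.22,0,0,0,0],[0,0.26,0.21,0,0,0,0],[0,0.28,0.2,0,0,0,0],[0,0.28,0.19,0,0,0,0],[0,0.3,0.17,0,0,0,0],[0,0.3,0.16,0,0,0,0],[0,0.31,0.14,0,0,0,0],[0,0.31,0.13,0,0,0,0],[0,0.32,0.11,0,0,0,0],[0,0,0,0,0,0,0],[0,0,0,0,0,0,0]]]';  python3 -m handwheel '[[[0,0,0,0,0,0,0],[0,0,0,0,0,0,0]]]'
python3 - <<'E'
from plant import snapshot
import cv2,numpy as np
for n in("scene","wrist","top"):
    s=snapshot(n); np.save(f"pics/{n}5.npy",s,allow_pickle=True);c=s["color"]
    if n=="scene": c=cv2.resize(np.clip(c[130:290,310:490]*1.5,0,255).astype(np.uint8),None,fx=4,fy=4)
    cv2.imwrite(f"pics/{n}5.png",c)
E
```

```text
t: 8.97
position: [0.5972, 0.2646, 0.0507]
tcp_rot: [-3.107, -0.457, -0.008]
force: [2.0, 0.8, 3.0]
opening: 0.0005
t: 9.13
position: [0.5963, 0.2641, 0.0509]
tcp_rot: [-3.108, -0.458, -0.005]
force: [2.3, 0.5, 3.1]
opening: 0.0001
```

View pics/scene5.png

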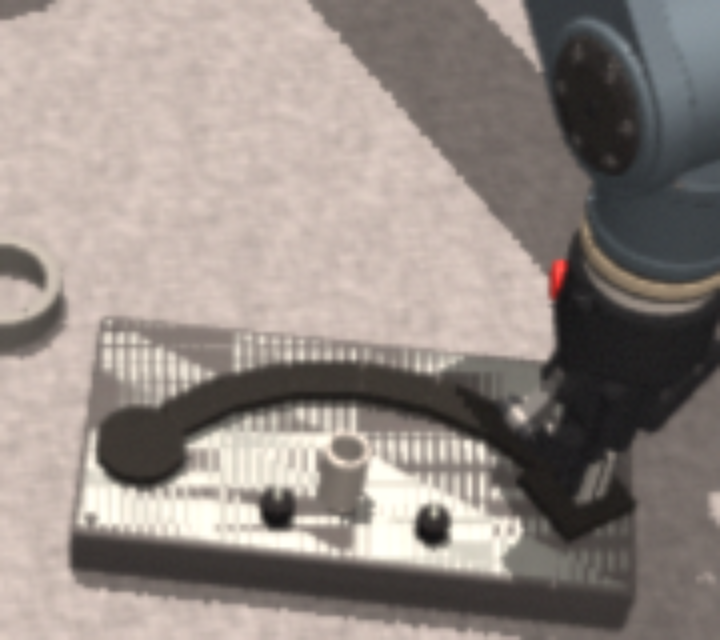

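View pics/wrist5.png

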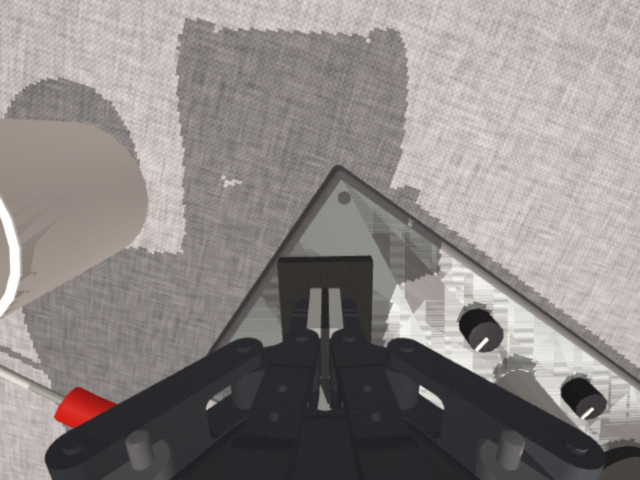

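View pics/top5.png

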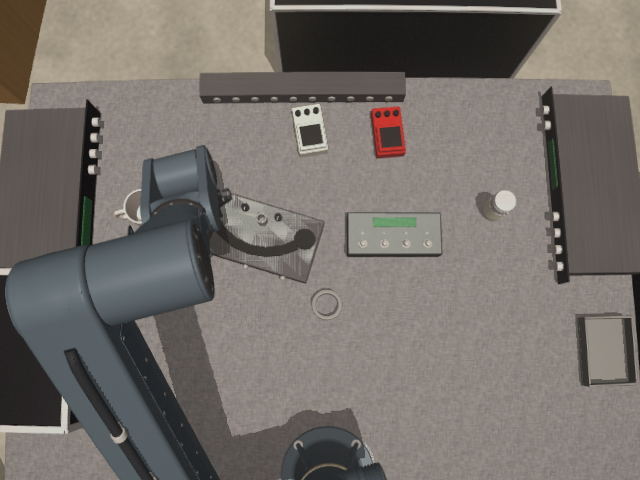

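The fingers rest on the square pad: wrist view (325,295), with the pad spanning x 280–372. In the top view the round pad is still at (305,239) and the tape and footboard are where they were. Force is about 3 N, so I'm handing in.

```bash
python3 - <<'E'
from plant import r
print(r.observe()["position"],r.observe()["force"]); print(r.hand_in())
E
```

```text
[0.59565181 0.2638351  0.05070844] [1.43751648 0.35223901 2.77097986]
the job is handed in; nothing more can be done
None
```

I ran the shut fingertips from the round pad along the whole bow to the square pad, and handed the job in at about 9.3 s with them still resting there. No verdict was reported.

- **Touch:** The tip stayed about 3 to 4 mm below the strip's untouched height. The upward force read about 3 to 4 N during the stroke and 2.8 N at hand-in, with roughly 1 N of sensor noise. That puts the strip well short of the 9 mm limit, but I had no direct reading of its depth.
- **Position:** The last TCP reading was (0.596, 0.264, 0.051) m. That is within about 2 mm of the square pad's centre as found in the camera images.
- **Order of sections:** I checked mid-stroke pictures at three stops, and each showed the finger on the strip. I did not measure contact on each section separately. I took it from the steady force and height readings.
- **Surroundings:** In the final pictures the box, slide tube, footboard, tape and spray can looked unmoved. I judged this by eye, and the arm partly hid the mug and screwdriver. No check failed. The camera views differed by 2 to 7 mm along x on the strip's position, so I used values in between.

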